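# Fit a core on the twine winder and key in the run

## Robot

A 6-joint arm with a two-finger parallel gripper is mounted at the origin on the work surface. World frame = base frame: x ahead of the robot, y to its left, z up, the work surface at z = 0. Lengths are in m, angles in rad, forces in N, time in s.
With the tool pointing down it reaches from about 0.4 to 0.925 m from the base axis. Payload 12.5 kg.
Tool frame: the origin (TCP) lies midway between the tips of the shut fingers; the grasp point (between the pads) lies 19 mm behind it; z points along the fingers, y is the direction in which the jaws open and shut (so a half turn about z gives the same grasp; the last joint's range is limited). The gripper opens to 95 mm and grips with 3 to 60 N. Pads are 20 mm wide; open, the fingers measure 119 mm over their backs; the gripper's body (75 mm by 180 mm) begins 59 mm behind the grasp point.
Start: joints at [1.222, 0.491, 1.559, -0, 1.092, -0.106], TCP at [0.15, 0.607, 0.215] pointing down, gripper open.
Joint ranges: [-3.1, 3.1], [-0.84, 2.19], [0.05, 2.79], [-1.13, 4.28], [0.06, 2.93], [-2.69, 2.69]. Speed limits (rad/s): [2.22, 2.22, 2.79, 3.14, 3.14, 3.14].

## Interface

Orientations are given as a unit quaternion [w, x, y, z].
In Python, from workcell import env, eyes, job_done, spotter gives the robot as it stands.
- The arm moves only by the tool send_rows, never from a script. Its argument "plan" is a list of rows, each a list of 7 numbers: the closure, from 0 (fully open) to 1 (shut), then the shift along the tool's x, y, z in units of 30 mm (1.0 is 30 mm), then the turn, a rotation vector about the tool's x, y, z in units of 6 degrees (1.0 is 6 degrees). In form: [[claw, x, y, z, wx, wy, wz], ...]. A call has 1 to 20 rows; each row is the pose to reach, as a shift and turn from the pose measured when the call began, along the tool's axes at that moment; what a row does not reach only later rows make up. A row lasts 1/12 s, in which the tool goes at most 41.7 mm and 7.16 degrees, less where a joint would pass 70% of its speed; a pose out of reach is approached as far as the arm can. A call with a gripper value outside its range is refused whole. The fingers move at their own pace and stop on an object; "squeeze" is the grip in N (left out, the last holds). Time passes only in rows, so rows that repeat a pose let the fingers close. It gives the time, the measured TCP pose, the force and the opening at its end, in the units of the state.
- env.state(): the state, without advancing time (a new reading comes with each control period).
- eyes.grab_frame(name): name is "scene" or "top" or "wrist"; returns a dict with "image" (420x560x3 uint8, red, green, blue), "range_z" (420x560 float32, m along the optical axis (not along the pixel's ray), 0 where there is no reading), "fx", "fy", "cx", "cy" (pixels), "k1" (the pictures are not rectified: a ray, as slopes to the right and down, at radius r is drawn at 1 + k1 r^2 times it, then the intrinsics apply), "T" (4x4, takes a point from camera to world coordinates). Camera axes: x right, y up, looking along -z (the intrinsics and any distortion apply to the point x, -y, -z); pixel columns grow to the right and rows downward; lengths in m; the calibration is good to about 2 mm. A picture is of the moment at which its call begins.
- job_done(): hands the job in, once; it reports no verdict.
Trained networks look in the newest picture that a camera, given by its name, has taken for a name from the list of things; names that differ only in an ending like _2 or _b are one class to them, and where a whole thing is asked for, a point or a joint stands for the part that bears it (a point fixed in the world has none). Each returns a list of dicts, best first, with "conf" (0 to 1); they miss things now and then, are a little off and sometimes report something else, mostly with a low value. They report only what shows in the picture. A call takes as long as a camera call.
- spotter.find_in(camera, target): "centre" ([x, y, z] in m, in world coordinates, good to about 4 mm: the middle of the surface that is visible of it).
- spotter.spot_point(camera, target): "centre" ([x, y, z] in m, in world coordinates, good to about 4 mm: a listed point, or the origin of a listed thing).
The state is a dict: "clock": time; "joint_pos": joint angles; "dq": joint speeds; "tau": joint torques, N m; "ee_pos": TCP position; "eef_rot": TCP orientation; "wrist_force": force on the tool from outside, world axes, zero at the start; "ft_torque": the same for the moment, N m; "grip_width": opening from 0.0 (shut) to 1.0 (fully open).
Only numpy, scipy, OpenCV 4.12 (cv2) and the standard library are available. Lean on these libraries where they do the work, as an engineer would, in place of code of your own. Each camera call takes 0.05 s, during which the arm holds its last target. There are 200 camera calls.

## Task

Get the twine winder going for the next roll: slide the empty cardboard core over the winder's upright steel spindle until it sits fully home on the black flange, and let it go. Only then key in the run on the console, one key at a time and each pressed well down and released: white (wake), yellow (twine), blue (length), and last green (start), which you hold down for a good second. Never press the red key (clear), and leave everything else on the table where it stands.

Things in the scene. Friction and masses are not known exactly. Their poses are not given: they have to be found in the camera images.
- core: empty cardboard core: a plain straight brown tube standing upright, outside diameter 48, bore 38, 80 tall, 60 g; origin on its axis at the bottom end, z along the axis
- winder: bench twine winder, fixed: blue casing 150 x 150 x 40 tall; origin at the centre of its underside; carries the spindle upright at its centre
- spindle_seat (a point): centre of the top face of the winder's black flange (64 diameter), 44 above the table; the core's bottom end rests here when fully home, z up. The steel spindle stands on it: diameter 33, 45 tall, the top 13 tapering to 18
- spindle_tip (a point): top of the spindle, 89 above the table, on its axis
- console: key console, fixed: flat grey-topped box 130 (x) x 190 (y) x 40 tall; origin at the centre of its underside. It carries five keys in two rows (x = -29 and +29; y = -58, 0, +58; a small dark display takes the middle of the +x row); which colour stands at which of the five places varies
- key_white_top (a point): centre of the top of the round white key cap (30 diameter, in a black collar of 46 diameter, cap top 10 above the collar, 62 above the table when up); pressed straight down
- key_yellow_top (a point): centre of the top of the round yellow key cap (30 diameter, in a black collar of 46 diameter, cap top 10 above the collar, 62 above the table when up); pressed straight down
- key_blue_top (a point): centre of the top of the round blue key cap (30 diameter, in a black collar of 46 diameter, cap top 10 above the collar, 62 above the table when up); pressed straight down
- key_green_top (a point): centre of the top of the round green key cap (30 diameter, in a black collar of 46 diameter, cap top 10 above the collar, 62 above the table when up); pressed straight down
- key_red_top (a point): centre of the top of the round red key cap (30 diameter, in a black collar of 46 diameter, cap top 10 above the collar, 62 above the table when up); pressed straight down
- key_white (a joint): travel of the white key, 0 up to 0.006 m fully down; springs back; about 5 N for fully down
- key_yellow (a joint): travel of the yellow key, 0 up to 0.006 m fully down; springs back; about 5 N for fully down
- key_blue (a joint): travel of the blue key, 0 up to 0.006 m fully down; springs back; about 5 N for fully down
- key_green (a joint): travel of the green key, 0 up to 0.006 m fully down; springs back; about 5 N for fully down
- key_red (a joint): travel of the red key, 0 up to 0.006 m fully down; springs back; about 5 N for fully down
- mushroom: bystander: small red toadstool ornament, 38 wide, 34 tall; origin at the centre of its underside
- paint_jar: bystander: blue paint jar with white cap, 60 diameter, 75 tall; origin at the centre of its underside
- twine_spool: bystander: standing full spool of brown twine, 77 diameter, 100 tall (not the core); origin at the centre of its underside
- palette: bystander: white paint palette lying flat, 110 x 250 x 12; origin at the centre of its underside
- glue_gun: bystander: black glue gun lying flat, 130 barrel (tip towards its +x), 110 grip (towards its -y), 30 tall; origin on its underside near its middle
- scissors: bystander: purple-handled scissors lying flat, 185 long, 12 tall; origin on its underside near its middle
- tumbler: bystander: steel drinking tumbler with a red straw, 86 diameter, 180 tall (230 with straw); origin at the centre of its underside

How it is judged:
By the outcome, as a careful person would: the job done as asked, in the order asked, and still so for the second after the job is handed in, with the robot touching nothing.
It also fails if it takes over 64 s, if anything falls off the work surface, if the arm or the gripper's body presses on something with over 40 N, if the wrist force passes 120 N, or if a joint passes its speed limit or range.

## Working session

There is one attempt and no reset: what is moved stays moved. The work goes in short steps, Python scripts to look and compute and a tool call to move; the robot and the scene stay as the last step left them, time stands still between calls to the robot, and variables do not carry over. Pictures are saved under pics/ and viewed, about 8 in all and at most 12, crops included, and the job is handed in when it is done.

Besides the shell and the picture viewer there is one more tool, called after ">>>" by a JSON object that holds its "op" and its "data". send_rows: Moves the arm, as the interface text tells. Its arguments: {"type":"object","properties":{"plan":{"type":"array"},"squeeze":{"type":"number"}},"required":["plan"]}

```bash
mkdir -p pics
cat > h.py <<'E'
import numpy as np,cv2
from workcell import env,eyes,job_done,spotter
def grab(n,f=None):
    g=eyes.grab_frame(n)
    if f: cv2.imwrite('pics/'+f,g['image'][:,:,::-1])
    return g
def world(g,u,v,z=None):
    # pixel -> world, by depth or on plane z
    u=np.atleast_1d(u).astype(float);v=np.atleast_1d(v).astype(float)
    K=np.array([[g['fx'],0,g['cx']],[0,g['fy'],g['cy']],[0,0,1.]])
    s=cv2.undistortPoints(np.stack([u,v],-1)[:,None],K,np.array([g['k1'],0,0,0.]))[:,0]
    d=np.c_[s[:,0],-s[:,1],-np.ones(len(s))]@g['T'][:3,:3].T; o=g['T'][:3,3]
    t=g['range_z'][v.astype(int),u.astype(int)] if z is None else (z-o[2])/d[:,2]
    return o+d*np.reshape(t,(-1,1))
E
python3 - <<'E'
from h import *
s=env.state();print(s['clock'],s['ee_pos'],s['eef_rot'],s['grip_width'],s['wrist_force'])
for c in('top','scene'):
    g=grab(c,c+'1.png');print(c,g['T'].round(3).tolist(),g['k1'])
    for n in['core','winder','spindle_seat','spindle_tip','console']+['key_%s_top'%k for k in('white','yellow','blue','green','red')]+['mushroom','paint_jar','twine_spool','palette','glue_gun','scissors','tumbler']:
        r=spotter.spot_point(c,n);print(n,[(np.round(x['centre'],3).tolist(),round(x['conf'],2)) for x in r[:2]])
E
```

```text
0.0 [0.15016062 0.60643552 0.21406097] [-1.23992707e-04  1.21109818e-01  9.92638958e-01 -5.43296851e-04] 0.999739083053415 [0.48850781 0.00237724 1.24416126]
top [[0.019, 0.996, -0.09, 0.454], [-0.999, 0.021, 0.027, 0.07], [0.029, 0.09, 0.996, 1.078], [0.0, 0.0, 0.0, 1.0]] 0.014336623808043424
core [([0.617, 0.015, 0.001], 0.61)]
winder [([0.56, 0.265, 0.002], 0.64)]
spindle_seat [([0.568, 0.265, 0.042], 0.57)]
spindle_tip [([0.567, 0.264, 0.092], 0.89)]
console [([0.493, -0.22, -0.003], 0.93)]
key_white_top [([0.452, -0.168, 0.065], 0.56)]
key_yellow_top [([0.484, -0.283, 0.065], 0.6)]
key_blue_top [([0.503, -0.155, 0.063], 0.69), ([0.638, 0.467, 0.002], 0.31)]
key_green_top [([0.746, 0.03, -0.002], 0.7), ([0.466, -0.228, 0.062], 0.42)]
key_red_top [([0.54, -0.263, 0.061], 0.49)]
mushroom [([0.439, 0.006, 0.003], 0.7)]
paint_jar [([0.742, 0.027, -0.002], 0.62)]
twine_spool [([0.764, 0.171, -0.002], 0.93), ([0.614, 0.013, 0.0], 0.49)]
palette [([0.752, -0.212, -0.001], 0.77)]
glue_gun [([0.322, 0.296, -0.002], 0.56)]
scissors [([0.333, -0.355, -0.001], 0.93), ([0.764, 0.171, -0.002],
[... 468 characters left out ...]
2, -0.003], 0.62)]
key_white_top [([0.451, -0.169, 0.063], 0.46), ([0.484, -0.279, 0.063], 0.39)]
key_yellow_top [([0.487, -0.278, 0.064], 0.6)]
key_blue_top [([0.507, -0.155, 0.066], 0.56)]
key_green_top [([0.467, -0.229, 0.06], 0.57)]
key_red_top [([0.759, 0.166, 0.001], 0.46), ([0.536, -0.264, 0.056], 0.41)]
mushroom [([0.437, 0.006, -0.002], 0.64)]
paint_jar [([0.746, 0.028, -0.002], 0.97)]
twine_spool [([0.758, 0.168, -0.0], 0.79)]
palette [([0.747, -0.212, -0.001], 0.86), ([0.485, -0.28, 0.063], 0.52)]
glue_gun [([0.322, 0.292, -0.001], 0.86), ([0.746, 0.029, 0.001], 0.34)]
scissors [([0.333, -0.352, 0.002], 0.69)]
tumbler [([0.637, 0.468, 0.001], 0.88), ([0.331, -0.353, 0.001], 0.29)]
```

View pics/top1.png

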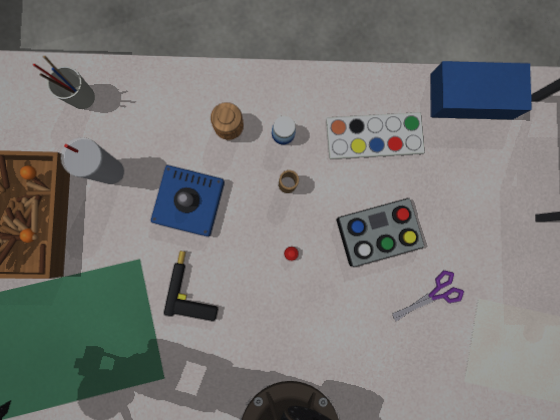

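View pics/scene1.png

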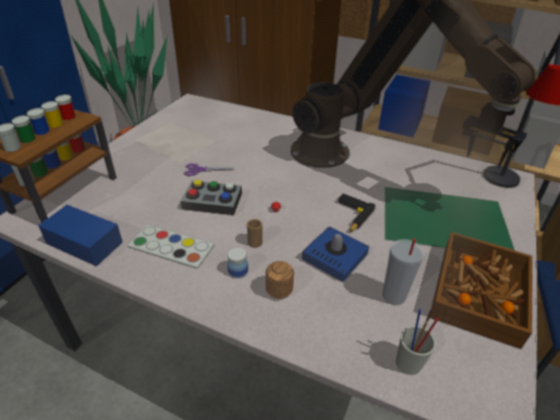

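The core is at (288,181), the spindle at (187,200) and the console keys at blue (357,227), red (402,214), white (364,250), green (387,243) and yellow (409,237). These agree with the networks. Next I'll refine the positions from depth.

```bash
cat >> h.py <<'E'
def cloud(g):
    v,u=np.nonzero(g['range_z']>0); return world(g,u,v),g['image'][v,u]
def circ(P):
    (x,y),r=cv2.minEnclosingCircle(P[:,:2].astype(np.float32)*1000); return np.round([x,y,r],1)
E
python3 - <<'E'
from h import *
from scipy.spatial import cKDTree
for c in('top','scene'):
    g=grab(c);P,C=cloud(g)
    def near(x,y,r,z0,z1):
        m=(np.hypot(P[:,0]-x,P[:,1]-y)<r)&(P[:,2]>z0)&(P[:,2]<z1);return P[m],C[m]
    a,_=near(.615,.018,.045,.07,.09);print(c,'core rim',len(a),circ(a),a.mean(0).round(4))
    for z0,z1 in((.055,.075),(.085,.1)):
        a,_=near(.565,.265,.03,z0,z1)
        if len(a):print('spindle',z0,len(a),circ(a),a.mean(0).round(4))
    a,_=near(.565,.265,.045,.041,.052);print('flange',len(a),circ(a))
    for k,x,y in(('white',.452,-.168),('yellow',.485,-.28),('blue',.505,-.155),('green',.466,-.228),('red',.538,-.263)):
        a,_=near(x,y,.024,.057,.07);print(k,len(a),circ(a),a.mean(0).round(4))
E
```

```text
top core rim 131 [615.9  13.6  23.8] [0.6164 0.0137 0.0795]
spindle 0.055 28 [563.  258.3  15.4] [0.5602 0.2512 0.0651]
spindle 0.085 74 [563.9 261.9  12.8] [0.5644 0.2625 0.0886]
flange 530 [564.9 264.9  44.8]
white 123 [ 450.8 -172.5   15.5] [ 0.4505 -0.1716  0.062 ]
yellow 116 [ 481.6 -282.8   14.7] [ 0.4822 -0.2825  0.0621]
blue 118 [ 508.1 -155.3   14.7] [ 0.5078 -0.1555  0.0623]
green 119 [ 467.9 -229.6   17. ] [ 0.466  -0.2271  0.0623]
red 119 [ 537.7 -265.9   16.7] [ 0.5399 -0.2659  0.0625]
scene core rim 98 [614.4  17.2  25.2] [0.6155 0.0174 0.0758]
spindle 0.055 57 [567.6 267.2  16.6] [0.5757 0.2699 0.0654]
spindle 0.085 31 [565.5 267.4  10.5] [0.566  0.2675 0.0878]
flange 145 [566.  263.6  42.7]
white 33 [ 451.6 -169.2   15.2] [ 0.4525 -0.1671  0.06  ]
yellow 34 [ 484.1 -279.9   15.4] [ 0.4847 -0.2786  0.06  ]
blue 36 [ 504.8 -152.1   16.3] [ 0.506  -0.1518  0.06  ]
green 31 [ 467.6 -223.4   15.1] [ 0.4672 -0.2242  0.0604]
red 38 [ 541.3 -263.5   17.2] [ 0.5412 -0.2632  0.0602]
```

>>> {"op": "send_rows", "data": {"plan": [[0, 0, 0, -1, 0, 0, 0], [0, -3, 10, -1, 0, 0, 0], [0, -8, 13, -1, 0, 0, 0], [0, -10, 15.4, -1, 0, 0, 0], [0, -10, 15.4, -1, 0, 0, 0], [0, -10, 15.4, -1, 0, 0, 0], [0, -10, 15.4, -1, 0, 0, 0]]}}

```text
clock: 2.48
ee_pos: [0.3278, 0.7826, 0.2448]
eef_rot: [0.0, 0.121, 0.993, 0.0]
wrist_force: [0.1, 1.1, 1.4]
grip_width: 1.0
```

```bash
cat >> h.py <<'E'
from scipy.spatial.transform import Rotation as R
def rows(pts,yaw=None):
    s=env.state();q=np.roll(s['eef_rot'],-1);A=R.from_quat(q)
    y=A.as_matrix()[:,1];print('pos',s['ee_pos'].round(4) if hasattr(s['ee_pos'],'round') else s['ee_pos'],'jaw yaw',np.degrees(np.arctan2(y[1],y[0])).round(2),'j',np.round(s['joint_pos'],2),'t',s['clock'])
    for p in pts: print(p,(A.inv().apply(np.array(p)-s['ee_pos'])/.03).round(3))
    # turn that makes tool exactly vertical at the jaw yaw wanted
    a=np.arctan2(y[1],y[0]) if yaw is None else yaw
    Y=np.array([np.cos(a),np.sin(a),0]);Z=np.array([0,0,-1.]);B=R.from_matrix(np.c_[np.cross(Y,Z),Y,Z])
    print('turn',np.degrees((A.inv()*B).as_rotvec()/6).round(3))
E
python3 - <<'E'
from h import *
rows([(.30,.5,.245),(.45,.25,.245),(.60,.0155,.245),(.516,.0155,.245)])
E
```

```text
pos [0.3278 0.7826 0.2448] jaw yaw 76.09 j [ 1.1   0.84  0.79  0.    1.5  -0.23] t 2.4833
(0.3, 0.5, 0.245) [-1.365 -9.368 -0.01 ]
(0.45, 0.25, 0.245) [-8.2220e+00 -1.6255e+01 -1.2000e-02]
(0.6, 0.0155, 0.245) [-1.4954e+01 -2.2641e+01 -1.4000e-02]
(0.516, 0.0155, 0.245) [-1.2236e+01 -2.3314e+01 -1.4000e-02]
turn [ 0.003  0.    -0.   ]
```

>>> {"op": "send_rows", "data": {"plan": [[0, -0.7, -4.7, 0, 0, 0, 0], [0, -1.3, -9.3, 0, 0, 0, 0], [0, -1.3, -9.3, 0, 0, 0, 0], [0, -1.3, -9.3, 0, 0, 0, 0], [0, -1.3, -9.3, 0, 0, 0, 0], [0, -1.3, -9.3, 0, 0, 0, 0], [0, -1.3, -9.3, 0, 0, 0, 0], [0, -8.2, -16.2, 0, 0, 0, 0], [0, -8.2, -16.2, 0, 0, 0, 0], [0, -8.2, -16.2, 0, 0, 0, 0], [0, -8.2, -16.2, 0, 0, 0, 0], [0, -8.2, -16.2, 0, 0, 0, 0], [0, -8.2, -16.2, 0, 0, 0, 0], [0, -15, -22.6, 0, 0, 0, 0], [0, -15, -22.6, 0, 0, 0, 0], [0, -15, -22.6, 0, 0, 0, 0], [0, -15, -22.6, 0, 0, 0, 0], [0, -15, -22.6, 0, 0, 0, 0], [0, -15, -22.6, 0, 0, 0, 0], [0, -15, -22.6, 0, 0, 0, 0]]}}

```text
clock: 4.15
ee_pos: [0.5856, 0.0406, 0.2448]
eef_rot: [0.0, 0.121, 0.993, 0.0]
wrist_force: [-0.5, 0.7, -0.7]
grip_width: 0.996
```

Run:
```python
from h import *
g=grab('wrist','w1.png');P,C=cloud(g);print(g['T'].round(3).tolist())
m=(np.hypot(P[:,0]-.616,P[:,1]-.0155)<.05)&(P[:,2]>.07)&(P[:,2]<.09);a=P[m]
print(len(a),circ(a),a.mean(0).round(4)) if len(a) else 0
print(spotter.spot_point('wrist','core')[:2])
rows([(.6157,.0155,.245),(.6157,.0155,.10),(.6157,.0155,.041)])
```

```text
[[0.24, -0.939, -0.247, 0.517], [0.971, 0.232, 0.061, 0.057], [0.0, -0.254, 0.967, 0.413], [0.0, 0.0, 0.0, 1.0]]
609 [614.2  15.6  23.9] [0.6139 0.0155 0.0774]
[{'centre': [0.6095, 0.0151, 0.0018], 'conf': 0.62}]
pos [0.5872 0.038  0.2441] jaw yaw 75.83 j [-0.05  0.41  1.61 -0.    1.12 -1.37] t 4.25
(0.6157, 0.0155, 0.245) [-1.103 -0.496 -0.028]
(0.6157, 0.0155, 0.1) [-1.099 -0.495  4.805]
(0.6157, 0.0155, 0.041) [-1.097 -0.494  6.772]
turn [-0.003  0.009  0.   ]
```

View pics/w1.png

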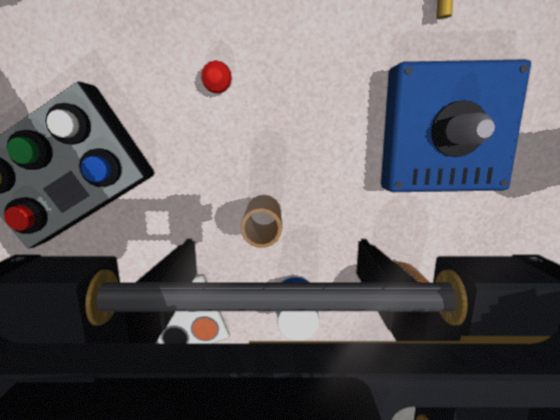

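The wrist view shows the core at (262,225) between the jaws and the path down is clear. I'll descend and grip it.

>>> {"op": "send_rows", "data": {"plan": [[0, -1.08, -0.49, 0, 0, 0, 0], [0, -1.08, -0.49, 0, 0, 0, 0], [0, -1.08, -0.49, 2, 0, 0, 0], [0, -1.08, -0.49, 3.3, 0, 0, 0], [0, -1.08, -0.49, 4.5, 0, 0, 0], [0, -1.08, -0.49, 5.5, 0, 0, 0], [0, -1.08, -0.49, 6.3, 0, 0, 0], [0, -1.08, -0.49, 6.77, 0, 0, 0], [0, -1.08, -0.49, 6.77, 0, 0, 0], [0, -1.08, -0.49, 6.77, 0, 0, 0], [1, -1.08, -0.49, 6.77, 0, 0, 0], [1, -1.08, -0.49, 6.77, 0, 0, 0], [1, -1.08, -0.49, 6.77, 0, 0, 0], [1, -1.08, -0.49, 6.77, 0, 0, 0], [1, -1.08, -0.49, 6.77, 0, 0, 0], [1, -1.08, -0.49, 6.77, 0, 0, 0], [1, -1.08, -0.49, 6.77, 0, 0, 0], [1, -1.08, -0.49, 6.77, 0, 0, 0]], "squeeze": 12}}

```text
clock: 5.75
ee_pos: [0.6152, 0.0157, 0.0411]
eef_rot: [0.0, 0.123, 0.992, -0.0]
wrist_force: [-0.1, 0.1, 1.0]
grip_width: 0.508
```

Run:
```python
from h import *
s=env.state();print(s['grip_width'],s['wrist_force'])
rows([(.615,.0155,.20),(.565,.2,.2)])
```

```text
0.5078030209812848 [-0.1128057   0.09951512  1.04067355]
pos [0.6152 0.0157 0.0411] jaw yaw 75.83 j [-0.08  0.69  1.73 -0.    0.72 -1.4 ] t 5.75
(0.615, 0.0155, 0.2) [ 1.000e-03 -1.100e-02 -5.297e+00]
(0.565, 0.2, 0.2) [ 3.122  5.544 -5.301]
turn [-0.003  0.009  0.   ]
```

>>> {"op": "send_rows", "data": {"plan": [[1, 0, 0, -1, 0, 0, 0], [1, 0, 0, -2.2, 0, 0, 0], [1, 0, 0, -3.5, 0, 0, 0], [1, 0, 0, -4.7, 0, 0, 0], [1, 0, 0, -5.3, 0, 0, 0], [1, 0.8, 1.3, -5.3, 0, 0, 0], [1, 1.5, 2.5, -5.3, 0, 0, 0], [1, 2.1, 3.7, -5.3, 0, 0, 0], [1, 2.7, 4.7, -5.3, 0, 0, 0], [1, 2.7, 4.7, -5.3, 0, 0, 0], [1, 2.7, 4.7, -5.3, 0, 0, 0]]}}

```text
clock: 6.67
ee_pos: [0.5704, 0.174, 0.2]
eef_rot: [0.0, 0.122, 0.993, -0.0]
wrist_force: [0.1, -0.6, -0.3]
grip_width: 0.51
```

Run:
```python
from h import *
print(env.state()['grip_width'])
for c in('wrist','top','scene'):
    g=grab(c,c+'2.png');P,C=cloud(g)
    def near(x,y,r,z0,z1): 
        m=(np.hypot(P[:,0]-x,P[:,1]-y)<r)&(P[:,2]>z0)&(P[:,2]<z1);return P[m]
    a=near(.565,.265,.022,.084,.1);print(c,len(a),circ(a) if len(a) else 0,a.mean(0).round(4))
    for n in('spindle_tip','spindle_seat'):print(n,[(np.round(x['centre'],4).tolist(),round(x['conf'],2)) for x in spotter.spot_point(c,n)[:1]])
    m=(P[:,2]>.041)&(P[:,2]<.047)&(np.hypot(P[:,0]-.565,P[:,1]-.265)<.045)&(C.max(1)<90)&(C[:,2].astype(int)-C[:,0]<15);print('flange',m.sum(),circ(P[m]) if m.sum() else 0)
    m=near(*env.state()['ee_pos'][:2],.04,.23,.26)
rows([(.565,.265,.2)])
```

```text
0.5100742627820368
wrist 430 [563.1 264.3  11.6] [0.5629 0.2639 0.087 ]
spindle_tip [([0.5636, 0.2699, 0.087], 0.92)]
spindle_seat [([0.5637, 0.2637, 0.0449], 0.82)]
flange 1475 [563.5 264.   30.9]
top 0 0 [nan nan nan]
spindle_tip [([0.4996, -0.1566, 0.0626], 0.33)]
spindle_seat []
flange 0 0
scene 33 [565.1 267.2  11.7] [0.5667 0.2669 0.0871]
spindle_tip [([0.563, 0.2638, 0.0891], 0.67)]
spindle_seat [([0.5595, 0.2665, 0.0408], 0.67)]
flange 98 [565.4 266.5  29.4]
pos [0.5713 0.1716 0.2   ] jaw yaw 75.76 j [ 0.18  0.47  1.65 -0.    1.03 -1.14] t 7.1167
(0.565, 0.265, 0.2) [ 0.969  2.965 -0.003]
turn [-0.003  0.009  0.   ]<stdin>:7: RuntimeWarning: Mean of empty slice.
  ret = um.true_divide(
```

View pics/wrist2.png

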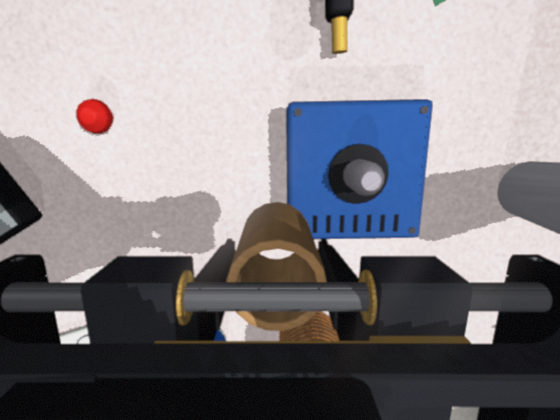

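Run:
```python
from h import *
rows([(.5642,.2645,.2),(.5642,.2645,.135),(.5642,.2645,.122)])
```

```text
pos [0.5713 0.1716 0.2   ] jaw yaw 75.76 j [ 0.18  0.47  1.65 -0.    1.03 -1.14] t 7.1167
(0.5642, 0.2645, 0.2) [ 0.991  2.942 -0.003]
(0.5642, 0.2645, 0.135) [0.993 2.943 2.164]
(0.5642, 0.2645, 0.122) [0.993 2.943 2.597]
turn [-0.003  0.009  0.   ]
```

>>> {"op": "send_rows", "data": {"plan": [[1, 0.4, 1, 0, 0, 0, 0], [1, 0.7, 2, 0, 0, 0, 0], [1, 0.99, 2.94, 0, 0, 0, 0], [1, 0.99, 2.94, 0.5, 0, 0, 0], [1, 0.99, 2.94, 1.2, 0, 0, 0], [1, 0.99, 2.94, 1.9, 0, 0, 0], [1, 0.99, 2.94, 2.17, 0, 0, 0], [1, 0.99, 2.94, 2.3, 0, 0, 0], [1, 0.99, 2.94, 2.45, 0, 0, 0], [1, 0.99, 2.94, 2.6, 0, 0, 0], [1, 0.99, 2.94, 2.6, 0, 0, 0], [1, 0.99, 2.94, 2.6, 0, 0, 0]]}}

```text
clock: 8.12
ee_pos: [0.5645, 0.2644, 0.1224]
eef_rot: [0.001, 0.124, 0.992, -0.0]
wrist_force: [-0.3, -0.3, 0.8]
grip_width: 0.509
```

Run:
```python
from h import *
s=env.state();print(s['wrist_force'],s['ft_torque'],s['grip_width'])
g=grab('scene');im=g['image'][200:290,280:400];cv2.imwrite('pics/s3.png',cv2.resize(im[:,:,::-1],None,fx=6,fy=6,interpolation=cv2.INTER_CUBIC))
rows([(.5642,.2645,.122),(.5642,.2645,.1),(.5642,.2645,.085)])
```

```text
[-0.34233199 -0.27052804  0.79434717] [ 0.03577663 -0.02278959  0.03290289] 0.5092161247081105
pos [0.5645 0.2644 0.1225] jaw yaw 75.76 j [ 0.33  0.59  1.66 -0.    0.89 -0.99] t 8.1667
(0.5642, 0.2645, 0.122) [0.012 0.001 0.017]
(0.5642, 0.2645, 0.1) [0.013 0.    0.751]
(0.5642, 0.2645, 0.085) [0.014 0.    1.251]
turn [ 0.002  0.016 -0.   ]
```

View pics/s3.png

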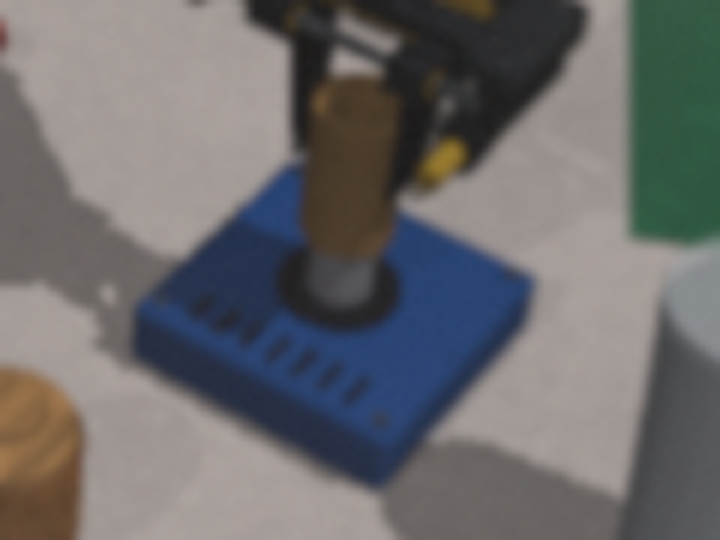

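The core's lower end (crop about (348,250)) is around the tapered top, with no side force. I'll continue down slowly.

>>> {"op": "send_rows", "data": {"plan": [[1, 0, 0, 0.2, 0, 0, 0], [1, 0, 0, 0.4, 0, 0, 0], [1, 0, 0, 0.55, 0, 0, 0], [1, 0, 0, 0.7, 0, 0, 0], [1, 0, 0, 0.7, 0, 0, 0]]}}

```text
clock: 8.58
ee_pos: [0.5641, 0.2642, 0.1003]
eef_rot: [0.0, 0.124, 0.992, -0.0]
wrist_force: [-0.6, -0.0, 0.2]
grip_width: 0.51
```

>>> {"op": "send_rows", "data": {"plan": [[1, 0, 0, 0.15, 0, 0, 0], [1, 0, 0, 0.3, 0, 0, 0], [1, 0, 0, 0.4, 0, 0, 0], [1, 0, 0, 0.46, 0, 0, 0], [1, 0, 0, 0.5, 0, 0, 0], [1, 0, 0, 0.54, 0, 0, 0], [1, 0, 0, 0.54, 0, 0, 0]]}}

```text
clock: 9.17
ee_pos: [0.5641, 0.2641, 0.085]
eef_rot: [0.0, 0.124, 0.992, -0.0]
wrist_force: [-1.9, -2.2, 7.3]
grip_width: 0.511
```

There is about 7 N up at the expected height, so the core is home. I'll open and rise.

>>> {"op": "send_rows", "data": {"plan": [[0.9, 0, 0, 0, 0, 0, 0], [0.4, 0, 0, 0, 0, 0, 0], [0.2, 0, 0, 0, 0, 0, 0], [0.2, 0, 0, 0, 0, 0, 0], [0.2, 0, 0, 0, 0, 0, 0], [0.2, 0, 0, 0, 0, 0, 0], [0.2, 0, 0, -0.5, 0, 0, 0], [0.2, 0, 0, -1.5, 0, 0, 0], [0.2, 0, 0, -2.8, 0, 0, 0], [0.2, 0, 0, -4, 0, 0, 0], [0.2, 0, 0, -4, 0, 0, 0]]}}

```text
clock: 10.08
ee_pos: [0.5663, 0.2651, 0.212]
eef_rot: [0.005, 0.124, 0.992, 0.002]
wrist_force: [0.4, -0.2, 0.2]
grip_width: 0.8
```

Run:
```python
from h import *
for c in('wrist','scene'):
    g=grab(c,c+'4.png');P,C=cloud(g)
    m=(np.hypot(P[:,0]-.564,P[:,1]-.2645)<.035)&(P[:,2]>.112)&(P[:,2]<.15);a=P[m];print(c,m.sum(),circ(a),np.percentile(a[:,2],[5,50,95]))
    print(spotter.spot_point(c,'core')[:1])
    for k in('white','yellow','blue','green'):print(k,[(np.round(x['centre'],4).tolist(),round(x['conf'],2)) for x in spotter.spot_point(c,'key_%s_top'%k)[:1]])
rows([(.451,-.17,.2),(.45,.0,.2)])
g=eyes.grab_frame('scene');cv2.imwrite('pics/s4.png',cv2.resize(g['image'][200:290,280:400,::-1],None,fx=6,fy=6,interpolation=cv2.INTER_CUBIC))
```

```text
wrist 1066 [563.3 264.1  23.9] [0.11417398 0.12208391 0.12344176]
[{'centre': [0.5614, 0.2634, 0.0445], 'conf': 0.64}]
white []
yellow []
blue []
green [([0.5594, 0.2619, 0.0459], 0.72)]
scene 125 [565.3 267.2  24.6] [0.11287649 0.12036818 0.12469862]
[{'centre': [0.561, 0.27, 0.0474], 'conf': 0.82}]
white [([0.4482, -0.1703, 0.0631], 0.61)]
yellow [([0.4824, -0.2772, 0.0619], 0.43)]
blue [([0.5095, -0.154, 0.0632], 0.63)]
green [([0.4648, -0.229, 0.064], 0.55)]
pos [0.564  0.2642 0.2045] jaw yaw 75.76 j [ 0.33  0.5   1.58 -0.    1.07 -0.99] t 10.6833
(0.451, -0.17, 0.2) [  0.092 -14.954   0.169]
(0.45, 0.0, 0.2) [ 1.518 -9.47   0.162]
turn [-0.011 -0.    -0.   ]
```

View pics/s4.png

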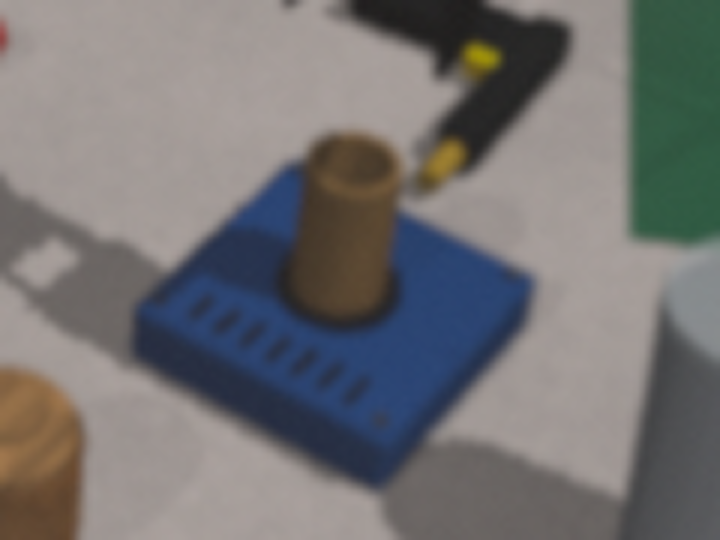

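The core is seated: its rim is at z≈0.123 and its base sits on the black flange at crop (340,300). Now on to the white key with the fingers shut.

>>> {"op": "send_rows", "data": {"plan": [[0.2, 0, -1, 0, 0, 0, 0], [0.5, 0, -2.3, 0, 0, 0, 0], [1, 0, -3.6, 0, 0, 0, 0], [1, 0, -5, 0, 0, 0, 0], [1, 0, -6.3, 0, 0, 0, 0], [1, 0.1, -7.6, 0, 0, 0, 0], [1, 0.1, -9, 0, 0, 0, 0], [1, 0.1, -10.3, 0, 0, 0, 0], [1, 0.1, -11.6, 0, 0, 0, 0], [1, 0.1, -13, 0.5, 0, 0, 0], [1, 0.1, -14, 1, 0, 0, 0], [1, 0.1, -14.95, 2, 0, 0, 0], [1, 0.1, -14.95, 3, 0, 0, 0], [1, 0.1, -14.95, 3, 0, 0, 0], [1, 0.1, -14.95, 3, 0, 0, 0]]}}

```text
clock: 11.98
ee_pos: [0.4504, -0.1697, 0.1147]
eef_rot: [-0.001, 0.124, 0.992, 0.0]
wrist_force: [0.5, -0.3, -0.0]
grip_width: 0.004
```

Run:
```python
from h import *
s=env.state();print(s['grip_width'],s['wrist_force'])
g=grab('wrist','w5.png');P,C=cloud(g)
for k,x,y in(('white',.4508,-.170),('yellow',.483,-.2805),('blue',.5068,-.154),('green',.467,-.2265),('red',.54,-.2645)):
    m=(np.hypot(P[:,0]-x,P[:,1]-y)<.024)&(P[:,2]>.056)&(P[:,2]<.068);a=P[m]
    if m.sum()>10:print(k,m.sum(),circ(a),a.mean(0).round(4))
rows([(.451,-.17,.08),(.451,-.17,.0545)])
```

```text
0.004399030348682052 [ 0.46943184 -0.28279254 -0.02080711]
white 1003 [ 449.7 -171.3   15. ] [ 0.4474 -0.1706  0.0602]
yellow 80 [ 482.4 -281.9   14.9] [ 0.491  -0.2844  0.0599]
green 233 [ 460.2 -225.9   13. ] [ 0.4555 -0.2238  0.0596]
pos [ 0.4512 -0.1696  0.1159] jaw yaw 75.78 j [-0.5   0.43  2.01 -0.    0.7  -1.82] t 12.0333
(0.451, -0.17, 0.08) [ 0.002 -0.013  1.196]
(0.451, -0.17, 0.0545) [ 2.000e-03 -1.200e-02  2.046e+00]
turn [-0.008 -0.001 -0.   ]
```

View pics/w5.png

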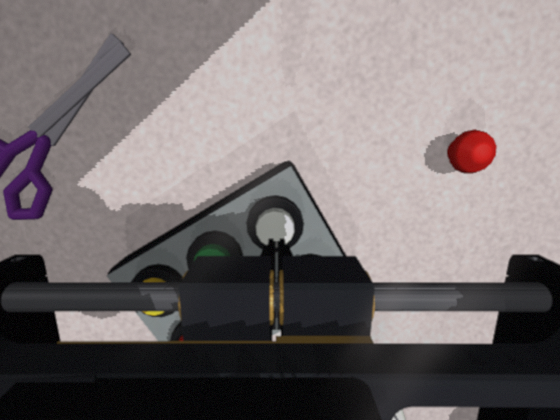

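The shut fingertips are in line with the white key (275,228). Pressing it.

>>> {"op": "send_rows", "data": {"plan": [[1, 0, 0, 0.7, 0, 0, 0], [1, 0, 0, 1.3, 0, 0, 0], [1, 0, 0, 1.7, 0, 0, 0], [1, 0, 0, 1.9, 0, 0, 0], [1, 0, 0, 2.05, 0, 0, 0], [1, 0, 0, 2.05, 0, 0, 0], [1, 0, 0, 2.05, 0, 0, 0], [1, 0, 0, 2.05, 0, 0, 0]]}}

```text
clock: 12.7
ee_pos: [0.452, -0.1691, 0.0563]
eef_rot: [0.001, 0.123, 0.992, -0.001]
wrist_force: [-0.6, 5.8, 8.7]
grip_width: 0.003
```

>>> {"op": "send_rows", "data": {"plan": [[1, 0, 0, -0.5, 0, 0, 0], [1, 0, 0, -1.2, 0, 0, 0], [1, 0, 0, -1.2, 0, 0, 0], [1, -0.6, -1.1, -1.2, 0, 0, 0], [1, -1.2, -2.2, -1.2, 0, 0, 0], [1, -1.92, -3.36, -1.2, 0, 0, 0], [1, -1.92, -3.36, -1.2, 0, 0, 0], [1, -1.92, -3.36, -1.2, 0, 0, 0]]}}

```text
clock: 13.37
ee_pos: [0.4836, -0.2823, 0.0929]
eef_rot: [0.002, 0.124, 0.992, -0.001]
wrist_force: [0.2, 0.7, 0.1]
grip_width: 0.004
```

Run:
```python
from h import *
rows([(.483,-.281,.0545),(.5068,-.154,.0545),(.467,-.2265,.0545)])
```

```text
pos [ 0.4836 -0.2823  0.0929] jaw yaw 75.73 j [-0.65  0.55  1.84 -0.    0.74 -1.97] t 13.3667
(0.483, -0.281, 0.0545) [0.035 0.039 1.281]
(0.5068, -0.154, 0.0545) [0.309 4.337 1.273]
(0.467, -0.2265, 0.0545) [1.    1.668 1.275]
turn [-0.015  0.033  0.   ]
```

>>> {"op": "send_rows", "data": {"plan": [[1, 0.03, 0.04, 0.5, 0, 0, 0], [1, 0.03, 0.04, 0.9, 0, 0, 0], [1, 0.03, 0.04, 1.15, 0, 0, 0], [1, 0.03, 0.04, 1.29, 0, 0, 0], [1, 0.03, 0.04, 1.29, 0, 0, 0], [1, 0.03, 0.04, 1.29, 0, 0, 0], [1, 0.03, 0.04, 1.29, 0, 0, 0]]}}

```text
clock: 13.95
ee_pos: [0.483, -0.2799, 0.0561]
eef_rot: [0.002, 0.124, 0.992, -0.001]
wrist_force: [-6.2, 4.6, 18.4]
grip_width: 0.004
```

Run:
```python
from h import *
rows([(.483,-.281,.093),(.5068,-.154,.093)])
```

```text
pos [ 0.483  -0.2799  0.0561] jaw yaw 75.79 j [-0.64  0.61  1.87 -0.    0.66 -1.97] t 13.95
(0.483, -0.281, 0.093) [-0.013 -0.038 -1.229]
(0.5068, -0.154, 0.093) [ 0.257  4.261 -1.237]
turn [-0.014  0.034  0.   ]
```

>>> {"op": "send_rows", "data": {"plan": [[1, 0, 0, -0.5, 0, 0, 0], [1, 0, 0, -1.3, 0, 0, 0], [1, 0, 0, -1.3, 0, 0, 0], [1, 0.1, 1, -1.3, 0, 0, 0], [1, 0.1, 2.2, -1.3, 0, 0, 0], [1, 0.2, 3.3, -1.3, 0, 0, 0], [1, 0.26, 4.26, -1.24, 0, 0, 0], [1, 0.26, 4.26, -1.24, 0, 0, 0], [1, 0.26, 4.26, -1.24, 0, 0, 0]]}}

```text
clock: 14.7
ee_pos: [0.5068, -0.1522, 0.0931]
eef_rot: [0.002, 0.122, 0.993, -0.001]
wrist_force: [0.9, -0.5, -0.2]
grip_width: 0.009
```

Run:
```python
from h import *
rows([(.5068,-.154,.0545)])
```

```text
pos [ 0.5068 -0.1522  0.0931] jaw yaw 75.97 j [-0.42  0.52  1.92 -0.    0.7  -1.74] t 14.7
(0.5068, -0.154, 0.0545) [-0.01  -0.056  1.288]
turn [-0.014  0.032  0.   ]
```

>>> {"op": "send_rows", "data": {"plan": [[1, 0, -0.06, 0.5, 0, 0, 0], [1, 0, -0.06, 0.9, 0, 0, 0], [1, 0, -0.06, 1.15, 0, 0, 0], [1, 0, -0.06, 1.29, 0, 0, 0], [1, 0, -0.06, 1.29, 0, 0, 0], [1, 0, -0.06, 1.29, 0, 0, 0], [1, 0, -0.06, 1.29, 0, 0, 0]]}}

```text
clock: 15.28
ee_pos: [0.5063, -0.1546, 0.056]
eef_rot: [0.002, 0.122, 0.992, -0.001]
wrist_force: [-6.1, 3.2, 21.6]
grip_width: 0.005
```

Run:
```python
from h import *
rows([(.467,-.2265,.093)])
```

```text
pos [ 0.5063 -0.1546  0.056 ] jaw yaw 75.94 j [-0.42  0.58  1.94 -0.    0.61 -1.74] t 15.2833
(0.467, -0.2265, 0.093) [ 0.684 -2.647 -1.232]
turn [-0.015  0.039  0.   ]
```

>>> {"op": "send_rows", "data": {"plan": [[1, 0, 0, -0.5, 0, 0, 0], [1, 0, 0, -1.3, 0, 0, 0], [1, 0, 0, -1.3, 0, 0, 0], [1, 0.3, -1.2, -1.3, 0, 0, 0], [1, 0.5, -2, -1.24, 0, 0, 0], [1, 0.68, -2.65, -1.24, 0, 0, 0], [1, 0.68, -2.65, -1.24, 0, 0, 0], [1, 0.68, -2.65, -1.24, 0, 0, 0]]}}

```text
clock: 15.95
ee_pos: [0.4666, -0.2276, 0.093]
eef_rot: [0.002, 0.124, 0.992, -0.001]
wrist_force: [0.8, -0.2, -0.4]
grip_width: 0.004
```

Run:
```python
from h import *
g=eyes.grab_frame('scene');cv2.imwrite('pics/s6.png',cv2.resize(g['image'][160:220,165:265,::-1],None,fx=7,fy=7,interpolation=cv2.INTER_CUBIC))
rows([(.467,-.2265,.0545)])
```

```text
pos [ 0.467  -0.2269  0.093 ] jaw yaw 75.86 j [-0.58  0.51  1.94 -0.    0.69 -1.9 ] t 16.0
(0.467, -0.2265, 0.0545) [0.007 0.014 1.285]
turn [-0.014  0.038  0.   ]
```

View pics/s6.png

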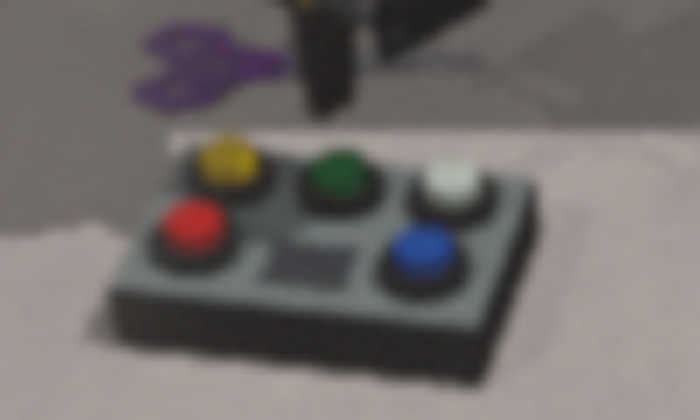

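All the keys are up, and the fingers are over the green key (340,172). I'll press it and hold for about 1.5 s.

>>> {"op": "send_rows", "data": {"plan": [[1, 0, 0.01, 0.5, 0, 0, 0], [1, 0, 0.01, 0.9, 0, 0, 0], [1, 0, 0.01, 1.15, 0, 0, 0], [1, 0, 0.01, 1.29, 0, 0, 0], [1, 0, 0.01, 1.29, 0, 0, 0], [1, 0, 0.01, 1.29, 0, 0, 0], [1, 0, 0.01, 1.29, 0, 0, 0], [1, 0, 0.01, 1.29, 0, 0, 0], [1, 0, 0.01, 1.29, 0, 0, 0], [1, 0, 0.01, 1.29, 0, 0, 0], [1, 0, 0.01, 1.29, 0, 0, 0], [1, 0, 0.01, 1.29, 0, 0, 0], [1, 0, 0.01, 1.29, 0, 0, 0], [1, 0, 0.01, 1.29, 0, 0, 0], [1, 0, 0.01, 1.29, 0, 0, 0], [1, 0, 0.01, 1.29, 0, 0, 0], [1, 0, 0.01, 1.29, 0, 0, 0], [1, 0, 0.01, 1.29, 0, 0, 0], [1, 0, 0.01, 1.29, 0, 0, 0], [1, 0, 0.01, 1.29, 0, 0, 0]]}}

```text
clock: 17.67
ee_pos: [0.4675, -0.226, 0.0559]
eef_rot: [0.002, 0.123, 0.992, -0.001]
wrist_force: [-5.7, 4.2, 22.7]
grip_width: 0.002
```

>>> {"op": "send_rows", "data": {"plan": [[1, 0, 0, -0.5, 0, 0, 0], [1, 0, 0, -1.5, 0, 0, 0], [1, 0, 0, -2.7, 0, 0, 0], [1, 0, 0, -4, 0, 0, 0], [1, 0, 0, -4, 0, 0, 0], [1, 0, 0, -4, 0, 0, 0]]}}

```text
clock: 18.17
ee_pos: [0.4679, -0.2255, 0.1778]
eef_rot: [0.004, 0.122, 0.992, -0.002]
wrist_force: [-0.5, 0.2, -0.6]
grip_width: 0.006
```

Run:
```python
from h import *
s=env.state();print(s['clock'],s['ee_pos'],s['wrist_force'])
g=grab('top','top7.png');P,C=cloud(g)
m=(np.hypot(P[:,0]-.564,P[:,1]-.2645)<.035)&(P[:,2]>.112)&(P[:,2]<.15);print('core',circ(P[m]),np.median(P[m][:,2]))
for n in('mushroom','paint_jar','twine_spool','palette','glue_gun','scissors','tumbler'):print(n,[np.round(x['centre'],3).tolist() for x in spotter.spot_point('top',n)[:1]])
```

```text
18.1667 [ 0.46793944 -0.2254871   0.17783902] [-0.51098084  0.22973729 -0.5890947 ]
core [564.4 261.4  23.9] 0.1232427411966478
mushroom [[0.439, 0.007, 0.002]]
paint_jar [[0.745, 0.027, -0.003]]
twine_spool [[0.504, -0.158, 0.063]]
palette [[0.751, -0.21, 0.003]]
glue_gun [[0.322, 0.296, -0.002]]
scissors []
tumbler [[0.638, 0.466, -0.002]]
```

View pics/top7.png

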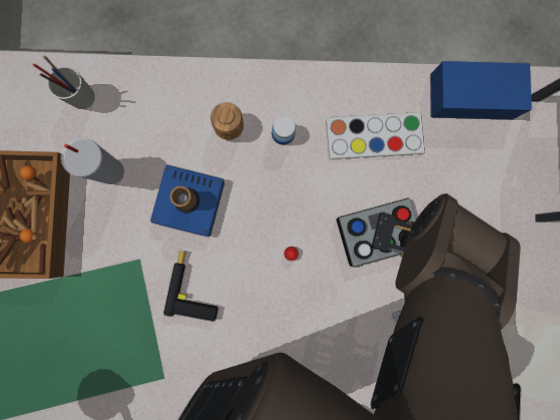

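The core is home on the spindle at (183,198), the other things stand where they were, and the robot is clear. Handing in.

```bash
python3 -c "
from h import *
print(job_done())"
```

```text
the job is handed in; nothing more can be done
None
```

The core is fully home on the winder's flange and released. After that I pressed white, yellow, blue and green in that order, and held green for about 1.3 s. The red key was never touched. I handed the job in at about 18 s on the robot's clock.

**Core:** The rim read z ≈ 0.123 m, against 0.124 m for fully home, centred on the spindle. It read the same in the last picture.

**Keys:** Each press reached about 0.056 m, which is within about 0.3 mm of full travel. The press forces were about 9 N on white and 18–23 N on the others. A picture taken before the green press showed all five keys up.

**Other things on the table:**
- **Unmoved:** The last picture showed everything in view where it stood, and the force on the gripper was near zero.
- **Scissors:** The arm hid them in that picture, so I did not check them at the end. The gripper never went down near them.
- **Twine spool:** The network misplaced it in the last check, reporting the blue key's position. The picture shows it unmoved.

**Wrong move:** My first move went the wrong way along y because of a sign error. It stayed in free space and touched nothing.

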